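Tip the wine thermometer out of its deep pot and clip it into the rack

ROBOT

A 6-joint arm with a two-finger parallel gripper is mounted at the origin on the work surface; the furniture and walls round the work are solid. World frame = base frame: x ahead of the robot, y to its left, z up, the work surface at z = 0. Lengths are in m, angles in rad, forces in N, time in s.
With the tool pointing down it reaches from about 0.375 to 0.975 m from the base axis. Payload 3.8 kg.
Tool frame: the origin (TCP) lies midway between the tips of the shut fingers; the grasp point (between the pads) lies 19 mm behind it; z points along the fingers, y is the line along which they close (so a half turn about z gives the same grasp; the last joint's range is limited). The gripper opens to 85 mm and grips with 20 to 120 N. Pads are 22 mm wide; open, the fingers measure 114 mm over their backs; the gripper's body (76 mm by 85 mm) begins 54 mm behind the grasp point. The pads swing forward as they close: fully open they stand 13 mm farther back than shut.
Start: joints at [1.227, 0.264, 1.604, -0, 1.274, -0.037], TCP at [0.204, 0.643, 0.231] pointing down, gripper open.
Joint ranges: [-2.63, 2.63], [-0.94, 2.18], [0.31, 2.57], [-1.31, 4.45], [0, 2.66], [-2.55, 2.55]. Speed limits (rad/s): [2.57, 2.57, 3.14, 3.14, 3.14, 3.14].

INTERFACE

Orientations are given as a rotation vector (axis times angle).
In Python, from workcell import bot, cams gives the robot as it stands.
- The arm moves only by the tool play_rows, never from a script. Its argument "rows" is a list of rows, each a list of 2 entries, a list of its own where there are three numbers: the shift along the tool's x, y, z scaled (see below), then the turn, a rotation vector about the tool's x, y, z scaled (see below). A call has 1 to 20 rows; each row is the pose to reach, as a shift and turn from the pose commanded when the call began, along the tool's axes at that moment; what a row does not reach only later rows make up. The controller multiplies each number of a shift by 250 mm and each number of a turn by 45 degrees. A row lasts 1/12 s, in which the tool goes at most 41.7 mm and 7.16 degrees, less where a joint would pass 70% of its speed; a pose out of reach is approached as far as the arm can. A call with a number of a shift or a turn outside -1 to 1 is refused whole. A call with a gripper value outside its range is refused whole. "claw" is the opening, from -1 (shut) to 1 (fully open), set as the call begins (left out, the last holds). The fingers move at their own pace and stop on an object; "newtons" is the grip in N (left out, the last holds). Time passes only in rows, so rows that repeat a pose let the fingers close. It gives the time, the measured TCP pose, the force, the opening and the grip force at its end, in the units of the state.
- bot.read_state(): the state, without advancing time (a new reading comes with each control period).
- cams.read_camera(name): name is "side" or "top"; returns a dict with "image" (480x640x3 uint8, red, green, blue), "K" (3x3 intrinsics, pixels), "k1" (the pictures are not rectified: a ray, as slopes to the right and down, at radius r is drawn at 1 + k1 r^2 times it, then the intrinsics apply), "T" (4x4, takes a point from camera to world coordinates). Camera axes: x right, y down, z forward; pixel columns grow to the right and rows downward; lengths in m; the calibration is good to about 2 mm. A picture is of the moment at which its call begins. There is no depth.
- bot.finish_job(): hands the job in; it is judged then, once.
The state is a dict: "time": time; "q": joint angles; "joint_vel": joint speeds; "joint_torque": joint torques, N m; "tool_pos": TCP position; "tcp_rot": TCP orientation; "wrist_force": force on the tool from outside, world axes, zero at the start; "torque": the same for the moment, N m; "width": opening from 0.0 (shut) to 1.0 (fully open); "grip_force": force on a finger pad.
Only numpy, scipy, OpenCV 4.12 (cv2) and the standard library are available. Lean on these libraries where they do the work, as an engineer would, in place of code of your own. Each camera call takes 0.05 s, during which the arm holds its last target. There are 200 camera calls.

TASK

The wine thermometer has slipped too deep into the tall steel pot to be gripped: tip the pot over on its pivots until the thermometer slides out into the wooden catch tray and lies there, then swing the pot back fully upright. Pick the thermometer up and press it down sideways into the empty pair of spring clips in the row until it is fully home and level in both clips, centred on its wooden barrel. Leave the other things on the table where they stand.

Things in the scene. Friction and masses are not known exactly. Their poses are not given: they have to be found in the camera images.
- tipper: fixed dark-wood tip-out stand, base board 280 x 110 x 12 mm. Origin: centre of the board's underside, on the table; x runs from the pot end to the tray end (the pot tips towards +x), y along the pivot axis, z up. Two cheeks, 44 mm long along x and 10 mm thick, inner faces at y = +-28 mm, tops at z 143 mm, carry the pot at the -x end
- pivot (a point): point on the pot's pivot axis: x -95, y 0, z 130 mm in the stand's frame
- tray (a point): mid-point of the catch tray's valley line: x 56, y 0, z 17.5 mm in the stand's frame; axes as the stand's. Tray: x from -24 to +134 mm in the stand's frame, inner width 98 mm, shallow V floor (8 degrees each side) with its valley along x at y = 0; side walls reach 33 mm above the table, the end wall at x = 134 mm reaches 39 mm; no wall towards the pot
- pot (a joint): tilt of the pot, rad: 0 = upright at its stop (start), grows as the mouth swings over to the stand's +x, end stop at 2.3 (mouth 42 degrees below level, its lower edge about 40 mm above the table). The pivot is stiff and stays where it is left; turning it takes 0.1 to 0.25 N m
- pot_mouth (a point): centre of the pot's mouth; z points out of it, y along the pivot axis. Pot: steel tube, outer diameter 42, wall 4, bore 34, 180 mm long; mouth 115 mm from the pivot axis (245 mm above the table when upright), closed bottom 65 mm beyond it; inner floor 175 mm below the mouth. Gripped across its sides (along y) just below the mouth it pivots between the finger pads
- thermometer: loose wine thermometer, about 40 g: round wooden barrel 14 mm diameter, 96 mm long, with a steel stem 8 mm diameter, 34 mm long on its -z end (130 mm over all). Origin: barrel's centre; z along its axis, away from the stem. Starts in the pot, stem down, top about 45 mm below the mouth; slides out stem first when the pot points about 25 degrees or more below level
- rack: fixed light board of the clip rack, 130 x 164 x 8 mm; origin: centre of its underside, on the table; x along the clipped thermometers, y along the row of three places, 56 mm apart. Any of the three places can be the empty one
- clip_free: the empty place: two spring clips on posts at x = +-30 mm, each 14 mm long along x, about 26 mm wide; 46 mm free between them for fingers. Origin: on the rack board, 8 mm above the table; x along the clipped thermometer, y along the row. The other two places hold fixed thermometers of the same kind
- seat (a point): where the barrel's centre lies when fully home: 42 mm above the empty place's origin (50 mm above the table); x along the clipped thermometer (either end may point either way), z up. The clips open upwards: spring lips reach about 13 mm above this point, 9.4 mm apart, and spread when the barrel is pressed straight down with about 5 to 15 N in all
- tasting_glass_0: bystander: small stemmed tasting glass of wine, 65 mm wide, 155 mm tall; origin under its foot
- foil_cutter: bystander: round black foil cutter, 43 mm wide, 18 mm high; origin at its underside
- pourer: bystander: steel pourer standing on its plug, 26 mm wide, 66 mm tall; origin at its underside
- stopper_1: bystander: turned brass-coloured bottle stopper, 33 mm wide, 49 mm tall; origin at its underside
- cheese_block: bystander: block of cheese 52 x 58 x 30 mm; origin at its underside

How it is judged:
By the outcome, as a careful person would: the job done as asked, in the order asked, and still so for the second after the job is handed in, with the robot touching nothing.
It also fails if it takes over 72 s, if anything falls off the work surface, if the arm or the gripper's body presses on something with over 40 N, if the wrist force passes 120 N, or if a joint passes its speed limit or range.

## Working session

There is one attempt and no reset: what is moved stays moved. The work goes in short steps, Python scripts to look and compute and a tool call to move; the robot and the scene stay as the last step left them, time stands still between calls to the robot, and variables do not carry over. Pictures are saved under pics/ and viewed, at most 10 in all, crops included, and the job is handed in when it is done.

Besides the shell and the picture viewer there is one more tool, called by a JSON object that holds its "fn" and its "kwargs", one argument or row to a line. play_rows: Moves the arm, as the interface text tells. Its arguments: {"type":"object","properties":{"rows":{"type":"array","items":{"type":"array"}},"claw":{"type":"number"},"newtons":{"type":"number"}},"required":["rows"]}

```bash
ls; mkdir -p pics
cat > h.py <<'E'
import numpy as np, cv2
from workcell import bot, cams
from scipy.spatial.transform import Rotation as R
def snap(n,f):
    c=cams.read_camera(n); cv2.imwrite('pics/'+f,c['image'][:,:,::-1]); return c
def ray(c,u,v):
    K=c['K']; a=cv2.undistortPoints(np.array([[[u,v]]],float),K,np.array([c['k1'],0,0,0,0.]))[0,0]
    T=np.array(c['T']); d=T[:3,:3]@[a[0],a[1],1]; return T[:3,3],d/np.linalg.norm(d)
def onz(c,u,v,z):
    o,d=ray(c,u,v); return o+d*(z-o[2])/d[2]
def tri(c1,p1,c2,p2):
    (o1,d1),(o2,d2)=ray(c1,*p1),ray(c2,*p2)
    s=np.linalg.lstsq(np.c_[d1,-d2],o2-o1,rcond=None)[0]
    a,b=o1+s[0]*d1,o2+s[1]*d2; return (a+b)/2,np.linalg.norm(a-b)
def proj(c,P):
    T=np.linalg.inv(c['T']); r,_=cv2.Rodrigues(T[:3,:3])
    return cv2.projectPoints(np.atleast_2d(np.array(P,float)),r,T[:3,3],c['K'],np.array([c['k1'],0,0,0,0.]))[0][:,0]
E
python3 - <<'E'
from h import *
np.set_printoptions(precision=3,suppress=True)
import pickle
a=snap('side','s0.png');b=snap('top','t0.png');pickle.dump((a,b),open('c0.pkl','wb'))
for c in(a,b):print(c['K'],c['k1'],c['T'])
print(bot.read_state())
E
```

```text
pics
[[568.585   0.    322.41 ]
 [  0.    568.585 226.499]
 [  0.      0.      1.   ]] -0.13300474424681102 [[ 1.    -0.016  0.007  0.5  ]
 [-0.014 -0.535  0.845 -0.933]
 [-0.01  -0.845 -0.535  0.779]
 [ 0.     0.     0.     1.   ]]
[[467.477   0.    325.043]
 [  0.    467.477 239.505]
 [  0.      0.      1.   ]] -0.0380288821164805 [[-0.024 -0.986  0.163  0.356]
 [-1.     0.024  0.002 -0.001]
 [-0.006 -0.163 -0.987  1.059]
 [ 0.     0.     0.     1.   ]]
{'time': 0.1, 'q': array([ 1.227,  0.265,  1.605, -0.   ,  1.274, -0.037]), 'joint_vel': array([-0.   , -0.003, -0.001, -0.001,  0.   ,  0.   ]), 'joint_torque': array([  0.   , -51.67 , -36.859,  -0.   ,   0.006,   0.   ]), 'tool_pos': array([0.204, 0.643, 0.23 ]), 'tcp_rot': array([-0.48 , -3.104,  0.003]), 'wrist_force': array([ 0.   , -1.516,  0.369]), 'torque': array([-0.016, -0.054, -0.01 ]), 'grip_force': 0.0, 'width': 0.9952074678170285}
```

View pics/s0.png

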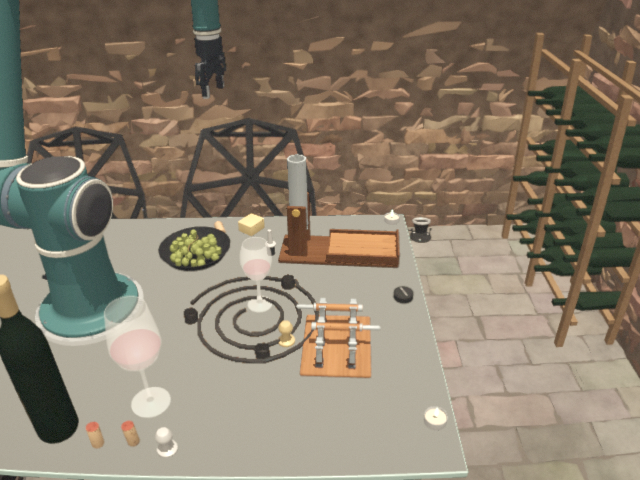

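View pics/t0.png

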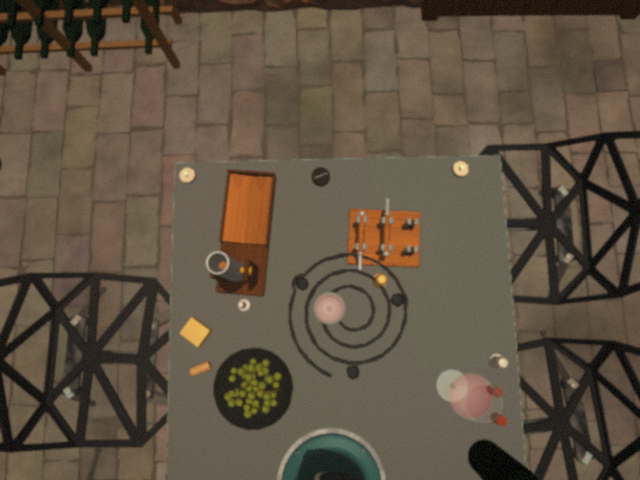

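The side view shows the stand at (280–400, 155–265) with the pot at (297, 175), and the rack at (337, 340) with the nearest (‑y) place empty. The top view shows the tray at (247, 210), the pot mouth at (218, 264) and the rack at (385, 238). I'll zoom in on both.

Run:
```python
from h import *
import pickle
a,b=pickle.load(open('c0.pkl','rb'))
A=a['image'][150:390,270:415];B=b['image'][160:305,195:435]
A=cv2.resize(A,None,fx=2.5,fy=2.5,interpolation=2);B=cv2.resize(B,None,fx=1.8,fy=1.8,interpolation=2)
M=np.zeros((600,800,3),np.uint8);M[:A.shape[0],:A.shape[1]]=A;M[:B.shape[0],365:365+B.shape[1]]=B
cv2.imwrite('pics/m0.png',M[:,:,::-1])
np.set_printoptions(precision=3,suppress=True)
# rough
print('tray far corners',[onz(b,u,v,z) for u,v,z in((228,171,.033),(274,174,.033),(265,295,.012),(217,291,.012))])
print('rack',[onz(b,u,v,.008) for u,v in((350,209),(421,212),(419,267),(347,264))])
print('mouth',onz(b,218,264,.245))
```

```text
tray far corners [array([0.69 , 0.219, 0.033]), array([0.68 , 0.113, 0.033]), array([0.407, 0.137, 0.012]), array([0.418, 0.245, 0.012])]
rack [array([ 0.599, -0.059,  0.008]), array([ 0.588, -0.222,  0.008]), array([ 0.461, -0.21 ,  0.008]), array([ 0.472, -0.048,  0.008])]
mouth [0.452 0.189 0.245]
```

View pics/m0.png

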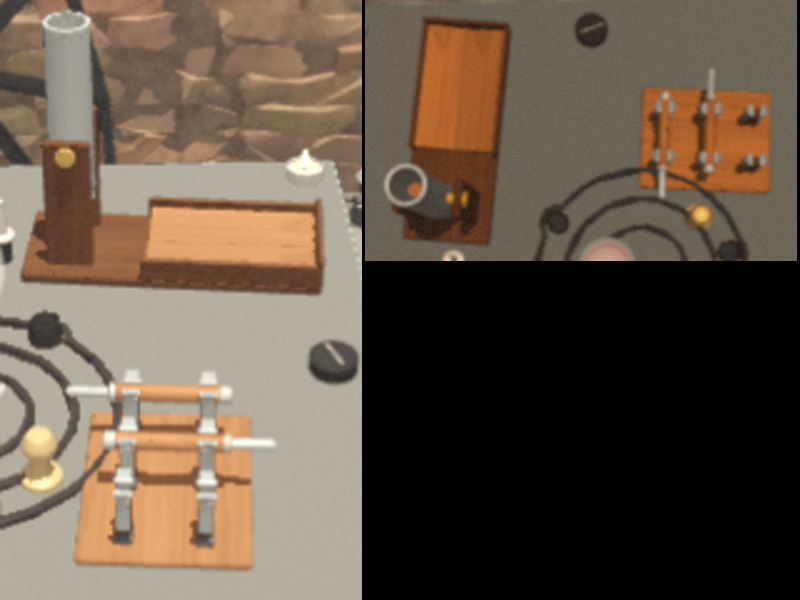

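```bash
cat >> h.py <<'E'
def procr(L,W):
    L=np.array(L,float)[:,:2]/1000;W=np.array(W)[:,:2];l=L-L.mean(0);w=W-W.mean(0)
    th=np.arctan2((l[:,0]*w[:,1]-l[:,1]*w[:,0]).sum(),(l*w).sum())
    Rm=np.array([[np.cos(th),-np.sin(th)],[np.sin(th),np.cos(th)]]);t=W.mean(0)-Rm@L.mean(0)
    return t,th,(W-L@Rm.T-t)*1000
E
python3 - <<'E'
from h import *
import pickle
np.set_printoptions(precision=4,suppress=True)
a,b=pickle.load(open('c0.pkl','rb'))
S=lambda x,y:(270+x/2.5-.3,150+y/2.5-.3);T=lambda x,y:(195+(x-365)/1.8-.2,160+y/1.8-.2)
def fit(n,sd,tp):
    for nm,c,f,P in(('side',a,S,sd),('top',b,T,tp)):
        t,th,e=procr([p[1] for p in P],[onz(c,*f(*p[0]),p[1][2]/1000) for p in P]);print(n,nm,t,th);print(e.round(1).tolist())
fit('stand',[((22,278),(-140,-55,0)),((322,292),(140,-55,0)),((40,213),(-140,55,12)),((320,203),(140,55,39))],
 [((424,18),(140,55,39)),((509,25),(140,-55,39)),((488,244),(-140,-55,8)),((404,239),(-140,55,8))])
fit('rack',[((93,413),(-65,82,8)),((250,417),(65,82,8)),((252,567),(65,-82,0)),((77,563),(-65,-82,0))],
 [((643,88),(65,82,8)),((770,95),(65,-82,8)),((769,190),(-65,-82,8)),((640,184),(-65,82,8))])
print('mouth',tri(a,S(67,20),b,T(406,185)))
print('bolt at cheek',tri(a,S(64,157),b,T(464,201)))
print('mid barrel ends',tri(a,S(107,439),b,T(709,171)),tri(a,S(228,442),b,T(711,97)))
print('clip lips',tri(a,S(124,482),b,T(745,163)),tri(a,S(207,482),b,T(751,112)))
E
```

```text
stand side [0.5493 0.1806] -0.11203005678857485
[[1.1, 8.1], [0.8, 9.5], [2.5, -8.6], [-4.4, -9.0]]
stand top [0.5477 0.1797] -0.10759494294272887
[[-2.0, -0.9], [-2.3, 0.9], [3.8, 2.2], [0.5, -2.2]]
rack side [ 0.532  -0.1336] -0.06589464096214019
[[1.0, -4.0], [-1.0, -3.8], [-1.2, 4.6], [1.2, 3.2]]
rack top [ 0.5323 -0.1339] -0.07207819624442664
[[-2.9, -0.0], [-4.2, 1.4], [3.6, 0.3], [3.4, -1.7]]
mouth (array([0.4543, 0.1896, 0.2461]), np.float64(0.0006239031612826251))
bolt at cheek (array([0.4488, 0.1521, 0.1299]), np.float64(0.0004182244545718509))
mid barrel ends (array([ 0.4857, -0.1309,  0.0513]), np.float64(0.0002782614150574928)) (array([ 0.5766, -0.1374,  0.052 ]), np.float64(4.423515491468151e-05))
clip lips (array([ 0.4964, -0.1752,  0.0488]), np.float64(0.0036363212041866442)) (array([ 0.557 , -0.1845,  0.0564]), np.float64(0.0021802319963280287))
```

```bash
cat >> h.py <<'E'
SO=np.array([.5485,.180]);SY=-.11
RO=np.array([.532,-.1337]);RY=-.07
def fr(o,yaw,x,y,z):  # stand/rack frame point -> world
    c,s=np.cos(yaw),np.sin(yaw);return np.array([o[0]+c*x-s*y,o[1]+s*x+c*y,z])
def down(yaw,tilt=0): # tool y along local y; tilt: tool's back leans to local +x
    return R.from_euler('z',yaw)*R.from_euler('y',tilt)*R.from_matrix([[-1,0,0],[0,1,0],[0,0,-1.]])
def rel(p,r,p0=None,r0=None):
    s=bot.read_state(); p0=s['tool_pos'] if p0 is None else p0
    r0=R.from_rotvec(s['tcp_rot']) if r0 is None else r0
    return np.round(np.r_[r0.inv().apply(p-p0)/.25,(r0.inv()*r).as_rotvec()/(np.pi/4)],3).tolist()
E
python3 - <<'E'
from h import *
r=down(SY)
print(rel(fr(SO,SY,-.095,0,.29),r))
m=np.array([.33,.41,.29]);print(rel(m,r))
E
```

```text
[-1.502, -1.423, -0.237, -0.003, -0.0, -0.251]
[-0.763, -0.736, -0.238, -0.003, -0.0, -0.251]
```

{"fn": "play_rows", "kwargs": {
  "rows": [
    [[-0.763, -0.736, -0.238], [-0.003, 0, -0.251]],
    [[-0.763, -0.736, -0.238], [-0.003, 0, -0.251]],
    [[-0.763, -0.736, -0.238], [-0.003, 0, -0.251]],
    [[-0.763, -0.736, -0.238], [-0.003, 0, -0.251]],
    [[-0.763, -0.736, -0.238], [-0.003, 0, -0.251]],
    [[-0.763, -0.736, -0.238], [-0.003, 0, -0.251]],
    [[-0.763, -0.736, -0.238], [-0.003, 0, -0.251]],
    [[-0.763, -0.736, -0.238], [-0.003, 0, -0.251]],
    [[-0.763, -0.736, -0.238], [-0.003, 0, -0.251]]
  ],
  "claw": 1,
  "newtons": 40
}}

```text
time: 0.85
tool_pos: [0.3306, 0.4097, 0.291]
tcp_rot: [0.176, 3.136, 0.005]
wrist_force: [0.1, 0.7, 0.4]
width: 1.002
grip_force: 0.0
```

Run:
```python
from h import *
r=down(SY);s=bot.read_state();print(s['tool_pos'],s['time'],s['q'])
print(rel(fr(SO,SY,-.095,0,.29),r))
```

```text
[0.33064774 0.40971222 0.29103121] 0.85 [ 8.43394395e-01 -5.37549416e-02  1.84347085e+00  1.67533470e-03
  1.34899826e+00 -6.15424204e-01]
[-0.589, -0.816, 0.002, 0.004, 0.0, -0.003]
```

{"fn": "play_rows", "kwargs": {
  "rows": [
    [[-0.589, -0.816, 0], [0.004, 0, -0.003]],
    [[-0.589, -0.816, 0], [0.004, 0, -0.003]],
    [[-0.589, -0.816, 0], [0.004, 0, -0.003]],
    [[-0.589, -0.816, 0], [0.004, 0, -0.003]],
    [[-0.589, -0.816, 0], [0.004, 0, -0.003]],
    [[-0.589, -0.816, 0], [0.004, 0, -0.003]],
    [[-0.589, -0.816, 0], [0.004, 0, -0.003]],
    [[-0.589, -0.816, 0], [0.004, 0, -0.003]],
    [[-0.589, -0.816, 0], [0.004, 0, -0.003]],
    [[-0.589, -0.816, 0], [0.004, 0, -0.003]]
  ]
}}

```text
time: 1.68
tool_pos: [0.4534, 0.1932, 0.2898]
tcp_rot: [-0.165, -3.136, 0.001]
wrist_force: [0.7, -0.4, -0.5]
width: 0.996
grip_force: 0.0
```

Run:
```python
from h import *
r=down(SY);s=bot.read_state();print(s['tool_pos'],s['time'],s['q'])
print(rel(fr(SO,SY,-.095,0,.216),r))
c=snap('side','s1.png')
d=snap('top','t1.png')
M=np.hstack([cv2.resize(x[:,:,::-1],None,fx=3,fy=3) for x in (c['image'][60:240,235:365],d['image'][180:360,150:280])])
cv2.imwrite('pics/m1.png',M)
print(M.shape)
```

```text
[0.4534481  0.19319604 0.28978062] 1.6833 [ 3.52220949e-01 -1.17563166e-01  1.90448182e+00  1.03300749e-05
  1.35586558e+00 -1.11326001e+00]
[-0.004, -0.011, 0.295, -0.001, -0.001, 0.006]
(540, 780, 3)
```

View pics/m1.png

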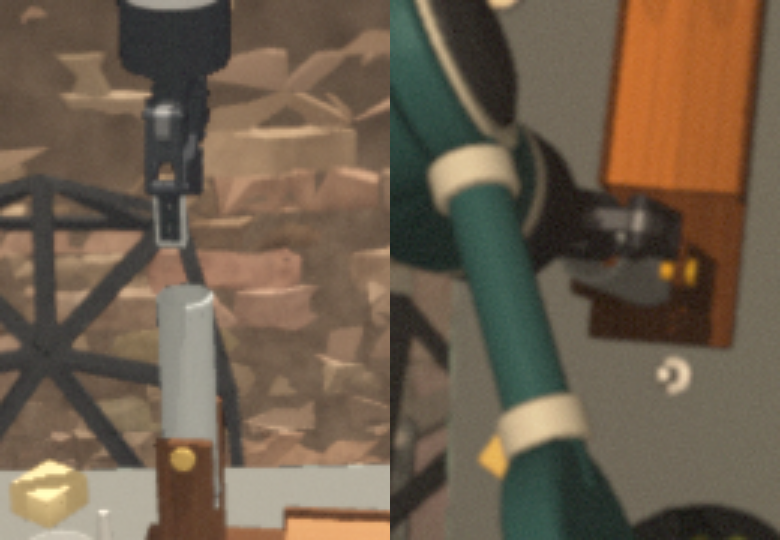

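The near finger (170, 220) stands just above the pot mouth (187, 297), aligned with it. Next I descend and grip.

{"fn": "play_rows", "kwargs": {
  "rows": [
    [[-0.004, -0.011, 0.327], [0, 0, 0.006]],
    [[-0.004, -0.011, 0.327], [0, 0, 0.006]],
    [[-0.004, -0.011, 0.327], [0, 0, 0.006]],
    [[-0.004, -0.011, 0.327], [0, 0, 0.006]],
    [[-0.004, -0.011, 0.327], [0, 0, 0.006]]
  ]
}}

```text
time: 2.2
tool_pos: [0.4555, 0.1898, 0.2104]
tcp_rot: [0.174, 3.135, 0.0]
wrist_force: [-0.2, 0.4, -0.2]
width: 1.002
grip_force: 0.0
```

{"fn": "play_rows", "kwargs": {
  "rows": [
    [[0, 0, 0], [0, 0, 0]],
    [[0, 0, 0], [0, 0, 0]],
    [[0, 0, 0], [0, 0, 0]],
    [[0, 0, 0], [0, 0, 0]],
    [[0, 0, 0], [0, 0, 0]],
    [[0, 0, 0], [0, 0, 0]],
    [[0, 0, 0], [0, 0, 0]],
    [[0, 0, 0], [0, 0, 0]]
  ],
  "claw": -1,
  "newtons": 35
}}

```text
time: 2.87
tool_pos: [0.4564, 0.1903, 0.211]
tcp_rot: [0.176, 3.133, 0.005]
wrist_force: [1.0, 4.3, 5.5]
width: 0.487
grip_force: 35.9
```

Run:
```python
from h import *
s=bot.read_state();print({k:s[k] for k in('tool_pos','tcp_rot','time','q','wrist_force','torque','width','grip_force')})
p0=s['tool_pos'];r0=R.from_rotvec(s['tcp_rot'])
piv=fr(SO,SY,-.095,0,.130)
# grasp point g: 19 mm behind TCP, + pad lag ~4mm guess
lag=.019+.004
g=p0-r0.apply([0,0,lag]);rad=g[2]-.130;print('g',g,'rad',rad,'offs',g-piv)
cy=R.from_euler('z',SY)
out=[]
for k in range(1,41):
    th=2.28*k/40;ti=np.clip(th/2.28,0,1)*np.deg2rad(42)
    rr=down(SY,ti); gp=g+cy.apply([rad*np.sin(th),0,rad*(np.cos(th)-1)])
    out.append((gp+rr.apply([0,0,lag]),rr))
for i0 in(0,20):
    b=(p0,down(SY)) if i0==0 else out[i0-1]
    print('[' + ','.join('[[%g,%g,%g],[%g,%g,%g]]'%tuple(rel(*o,*b)) for o in out[i0:i0+20])+']')
```

```text
{'tool_pos': array([0.45641144, 0.19029574, 0.21096534]), 'tcp_rot': array([0.17614716, 3.13259828, 0.00490644]), 'time': 2.8667, 'q': array([ 3.43727029e-01, -7.05694124e-02,  2.00722200e+00,  1.40243803e-03,
        1.19999963e+00, -1.11523181e+00]), 'wrist_force': array([0.9977654 , 4.26466052, 5.52680339]), 'torque': array([0.75072368, 0.07493356, 0.03345169]), 'width': 0.48712002889384476, 'grip_force': 35.86032595485449}
g [0.45631458 0.19022914 0.23396504] rad 0.10396504101234363 offs [ 0.00224041 -0.0001998   0.10396504]
[[[-0.022,-0,0.001],[0,0.023,0]],[[-0.044,-0,0.003],[0,0.047,0]],[[-0.065,-0,0.006],[0,0.07,0]],[[-0.087,-0,0.011],[0,0.093,0]],[[-0.108,-0,0.016],[0,0.117,0]],[[-0.129,-0,0.024],[0,0.14,-0]],[[-0.149,-0,0.032],[0,0.163,0]],[[-0.169,-0,0.042],[0,0.187,0]],[[-0.189,-0,0.052],[0,0.21,0]],[[-0.207,-0,0.064],[-0,0.233,0]],[[-0.225,-0,0.077],[0,0.257,0]],[[-0.242,-0,0.091],[-0,0.28,-0]],[[-0.259,-0,0.106],[-0,0.303,0]],[[-0.274,-0,0.123],[0,0.327,0]],[[-0.288,-0,0.14],[0,0.35,0]],[[-0.302,-0,0.157],[-0,0.373,0]],[[-0.314,-0,0.176],[0,0.397,0]],[[-0.326,-0,0.195],[0,0.42,0]],[[-0.336,-0,0.215],[0,0.443,0]],[[-0.345,-0,0.236],[0,0.467,0]]]
[[[-0.015,-0,0.017],[0,0.023,0]],[[-0.029,-0,0.035],[0,0.047,0]],[[-0.041,0,0.054],[0,0.07,0]],[[-0.053,0,0.073],[0,0.093,0]],[[-0.064,0,0.093],[0,0.117,0]],[[-0.073,0,0.114],[0,0.14,0]],[[-0.081,0,0.135],[0,0.163,0]],[[-0.088,0,0.157],[0,0.187,0]],[[-0.094,-0,0.18],[0,0.21,0]],[[-0.098,-0,0.202],[0,0.233,0]],[[-0.101,0,0.225],[0,0.257,0]],[[-0.103,-0,0.248],[0,0.28,-0]],[[-0.103,0,0.272],[-0,0.303,0]],[[-0.102,-0,0.295],[0,0.327,0]],[[-0.1,0,0.318],[0,0.35,0]],[[-0.096,0,0.341],[-0,0.373,0]],[[-0.091,-0,0.364],[0,0.397,0]],[[-0.085,0,0.387],[0,0.42,0]],[[-0.077,-0,0.409],[0,0.443,0]],[[-0.068,0,0.431],[0,0.467,0]]]
```

{"fn": "play_rows", "kwargs": {
  "rows": [
    [[-0.022, 0, 0.001], [0, 0.023, 0]],
    [[-0.044, 0, 0.003], [0, 0.047, 0]],
    [[-0.065, 0, 0.006], [0, 0.07, 0]],
    [[-0.087, 0, 0.011], [0, 0.093, 0]],
    [[-0.108, 0, 0.016], [0, 0.117, 0]],
    [[-0.129, 0, 0.024], [0, 0.14, 0]],
    [[-0.149, 0, 0.032], [0, 0.163, 0]],
    [[-0.169, 0, 0.042], [0, 0.187, 0]],
    [[-0.189, 0, 0.052], [0, 0.21, 0]],
    [[-0.207, 0, 0.064], [0, 0.233, 0]],
    [[-0.225, 0, 0.077], [0, 0.257, 0]],
    [[-0.242, 0, 0.091], [0, 0.28, 0]],
    [[-0.259, 0, 0.106], [0, 0.303, 0]],
    [[-0.274, 0, 0.123], [0, 0.327, 0]],
    [[-0.288, 0, 0.14], [0, 0.35, 0]],
    [[-0.302, 0, 0.157], [0, 0.373, 0]],
    [[-0.314, 0, 0.176], [0, 0.397, 0]],
    [[-0.326, 0, 0.195], [0, 0.42, 0]],
    [[-0.336, 0, 0.215], [0, 0.443, 0]],
    [[-0.345, 0, 0.236], [0, 0.467, 0]]
  ]
}}

```text
time: 4.53
tool_pos: [0.5413, 0.1816, 0.1507]
tcp_rot: [-0.155, -2.771, -0.034]
wrist_force: [0.5, 9.0, 4.5]
width: 0.486
grip_force: 34.9
```

{"fn": "play_rows", "kwargs": {
  "rows": [
    [[-0.015, 0, 0.017], [0, 0.023, 0]],
    [[-0.029, 0, 0.035], [0, 0.047, 0]],
    [[-0.041, 0, 0.054], [0, 0.07, 0]],
    [[-0.053, 0, 0.073], [0, 0.093, 0]],
    [[-0.064, 0, 0.093], [0, 0.117, 0]],
    [[-0.073, 0, 0.114], [0, 0.14, 0]],
    [[-0.081, 0, 0.135], [0, 0.163, 0]],
    [[-0.088, 0, 0.157], [0, 0.187, 0]],
    [[-0.094, 0, 0.18], [0, 0.21, 0]],
    [[-0.098, 0, 0.202], [0, 0.233, 0]],
    [[-0.101, 0, 0.225], [0, 0.257, 0]],
    [[-0.103, 0, 0.248], [0, 0.28, 0]],
    [[-0.103, 0, 0.272], [0, 0.303, 0]],
    [[-0.102, 0, 0.295], [0, 0.327, 0]],
    [[-0.1, 0, 0.318], [0, 0.35, 0]],
    [[-0.096, 0, 0.341], [0, 0.373, 0]],
    [[-0.091, 0, 0.364], [0, 0.397, 0]],
    [[-0.085, 0, 0.387], [0, 0.42, 0]],
    [[-0.077, 0, 0.409], [0, 0.443, 0]],
    [[-0.068, 0, 0.431], [0, 0.467, 0]]
  ]
}}

```text
time: 6.2
tool_pos: [0.52, 0.1839, 0.0431]
tcp_rot: [-0.136, -2.409, -0.057]
wrist_force: [4.2, 7.9, 1.1]
width: 0.486
grip_force: 35.2
```

{"fn": "play_rows", "kwargs": {
  "rows": [
    [[0, 0, 0], [0, 0, 0]],
    [[0, 0, 0], [0, 0, 0]],
    [[0, 0, 0], [0, 0, 0]],
    [[0, 0, 0], [0, 0, 0]],
    [[0, 0, 0], [0, 0, 0]],
    [[0, 0, 0], [0, 0, 0]],
    [[0, 0, 0], [0, 0, 0]],
    [[0, 0, 0], [0, 0, 0]],
    [[0, 0, 0], [0, 0, 0]],
    [[0, 0, 0], [0, 0, 0]],
    [[0, 0, 0], [0, 0, 0]],
    [[0, 0, 0], [0, 0, 0]]
  ]
}}

```text
time: 7.2
tool_pos: [0.5195, 0.184, 0.0426]
tcp_rot: [-0.136, -2.409, -0.057]
wrist_force: [3.2, 8.7, -2.7]
width: 0.486
grip_force: 35.3
```

Run:
```python
from h import *
s=bot.read_state();print(s['tool_pos'],s['tcp_rot'],s['q'],s['wrist_force'])
c=snap('side','s2.png')
d=snap('top','t2.png')
M=np.hstack([cv2.resize(x[:,:,::-1],None,fx=2.6,fy=2.6) for x in (c['image'][70:280,270:420],d['image'][120:330,150:300])])
cv2.imwrite('pics/m2.png',M)
```

```text
[0.51949383 0.18395648 0.04256144] [-0.13570283 -2.40851695 -0.0567267 ] [ 0.17350756  0.67568191  1.55825637  0.19295972  1.61550567 -1.34749631] [ 3.16186127  8.69434806 -2.74987934]
```

View pics/m2.png

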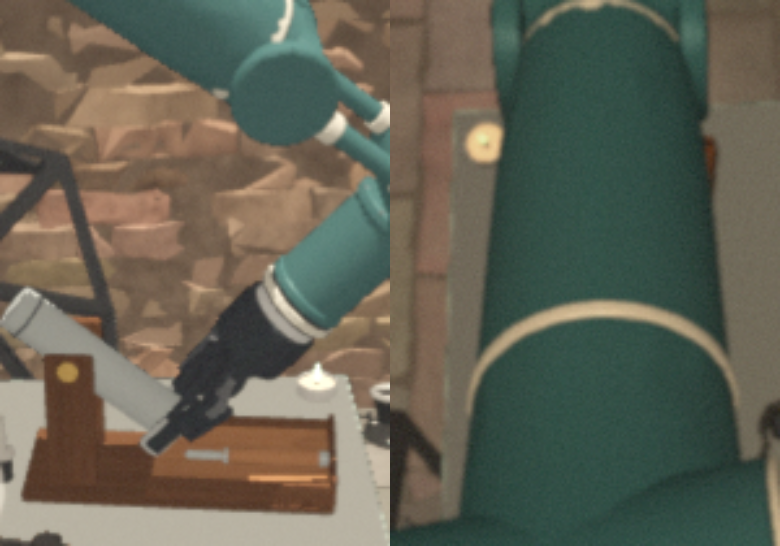

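The pot is tipped over and the thermometer is out in the tray: steel stem near (207, 455), end cap near (325, 458). Now I swing the pot back along the same arc.

Run:
```python
from h import *
p0=np.array([0.45641144,0.19029574,0.21096534]);r0=down(SY);lag=.023
g=p0-r0.apply([0,0,lag]);rad=g[2]-.130
cy=R.from_euler('z',SY)
def P(th,extra=0):
    rr=down(SY,max(th,0)/2.28*np.deg2rad(42)); return g+cy.apply([rad*np.sin(th),0,rad*(np.cos(th)-1)])+rr.apply([0,0,lag]),rr
seq=[P(2.28*(40-k)/40) for k in range(41)]+[P(-.02*k) for k in(1,2,3)]+[P(-.06)]
s=bot.read_state();print('cmd err',s['tool_pos']-seq[0][0])
for i0,i1 in((0,20),(20,len(seq)-1)):
    print('[' + ','.join('[[%g,%g,%g],[%g,%g,%g]]'%tuple(np.array(rel(*o,*seq[i0]))+0.) for o in seq[i0+1:i1+1])+']')
```

```text
cmd err [-1.72446629e-05  6.36472677e-04 -2.65164657e-03]
[[[0,0,-0.024],[0,-0.023,0]],[[0,0,-0.047],[0,-0.047,0]],[[0.003,0,-0.071],[0,-0.07,0]],[[0.006,0,-0.094],[0,-0.093,0]],[[0.011,0,-0.117],[0,-0.117,0]],[[0.017,0,-0.139],[0,-0.14,0]],[[0.025,0,-0.161],[0,-0.163,0]],[[0.033,0,-0.183],[0,-0.187,0]],[[0.043,0,-0.204],[0,-0.21,0]],[[0.054,0,-0.224],[0,-0.233,0]],[[0.066,0,-0.244],[0,-0.257,0]],[[0.08,0,-0.263],[0,-0.28,0]],[[0.094,0,-0.281],[0,-0.303,0]],[[0.109,0,-0.298],[0,-0.327,0]],[[0.125,0,-0.314],[0,-0.35,0]],[[0.142,0,-0.329],[0,-0.373,0]],[[0.16,0,-0.343],[0,-0.397,0]],[[0.179,0,-0.356],[0,-0.42,0]],[[0.198,0,-0.368],[0,-0.443,0]],[[0.218,0,-0.378],[0,-0.467,0]]]
[[[0.016,0,-0.016],[0,-0.023,0]],[[0.032,0,-0.031],[0,-0.047,0]],[[0.05,0,-0.045],[0,-0.07,0]],[[0.068,0,-0.058],[0,-0.093,0]],[[0.087,0,-0.07],[0,-0.117,0]],[[0.107,0,-0.081],[0,-0.14,0]],[[0.127,0,-0.09],[0,-0.163,0]],[[0.147,0,-0.099],[0,-0.187,0]],[[0.168,0,-0.106],[0,-0.21,0]],[[0.19,0,-0.111],[0,-0.233,0]],[[0.211,0,-0.116],[0,-0.257,0]],[[0.233,0,-0.119],[0,-0.28,0]],[[0.255,0,-0.121],[0,-0.303,0]],[[0.277,0,-0.121],[0,-0.327,0]],[[0.299,0,-0.12],[0,-0.35,0]],[[0.321,0,-0.118],[0,-0.373,0]],[[0.343,0,-0.115],[0,-0.397,0]],[[0.365,0,-0.11],[0,-0.42,0]],[[0.386,0,-0.104],[0,-0.443,0]],[[0.407,0,-0.097],[0,-0.467,0]],[[0.414,0,-0.094],[0,-0.467,0]],[[0.422,0,-0.091],[0,-0.467,0]],[[0.43,0,-0.087],[0,-0.467,0]],[[0.43,0,-0.087],[0,-0.467,0]]]
```

{"fn": "play_rows", "kwargs": {
  "rows": [
    [[0, 0, -0.024], [0, -0.023, 0]],
    [[0, 0, -0.047], [0, -0.047, 0]],
    [[0.003, 0, -0.071], [0, -0.07, 0]],
    [[0.006, 0, -0.094], [0, -0.093, 0]],
    [[0.011, 0, -0.117], [0, -0.117, 0]],
    [[0.017, 0, -0.139], [0, -0.14, 0]],
    [[0.025, 0, -0.161], [0, -0.163, 0]],
    [[0.033, 0, -0.183], [0, -0.187, 0]],
    [[0.043, 0, -0.204], [0, -0.21, 0]],
    [[0.054, 0, -0.224], [0, -0.233, 0]],
    [[0.066, 0, -0.244], [0, -0.257, 0]],
    [[0.08, 0, -0.263], [0, -0.28, 0]],
    [[0.094, 0, -0.281], [0, -0.303, 0]],
    [[0.109, 0, -0.298], [0, -0.327, 0]],
    [[0.125, 0, -0.314], [0, -0.35, 0]],
    [[0.142, 0, -0.329], [0, -0.373, 0]],
    [[0.16, 0, -0.343], [0, -0.397, 0]],
    [[0.179, 0, -0.356], [0, -0.42, 0]],
    [[0.198, 0, -0.368], [0, -0.443, 0]],
    [[0.218, 0, -0.378], [0, -0.467, 0]]
  ]
}}

```text
time: 8.97
tool_pos: [0.5417, 0.1816, 0.1494]
tcp_rot: [-0.156, -2.774, -0.034]
wrist_force: [2.9, 9.2, -3.6]
width: 0.487
grip_force: 39.7
```

{"fn": "play_rows", "kwargs": {
  "rows": [
    [[0.016, 0, -0.016], [0, -0.023, 0]],
    [[0.032, 0, -0.031], [0, -0.047, 0]],
    [[0.05, 0, -0.045], [0, -0.07, 0]],
    [[0.068, 0, -0.058], [0, -0.093, 0]],
    [[0.087, 0, -0.07], [0, -0.117, 0]],
    [[0.107, 0, -0.081], [0, -0.14, 0]],
    [[0.127, 0, -0.09], [0, -0.163, 0]],
    [[0.147, 0, -0.099], [0, -0.187, 0]],
    [[0.168, 0, -0.106], [0, -0.21, 0]],
    [[0.19, 0, -0.111], [0, -0.233, 0]],
    [[0.211, 0, -0.116], [0, -0.257, 0]],
    [[0.233, 0, -0.119], [0, -0.28, 0]],
    [[0.255, 0, -0.121], [0, -0.303, 0]],
    [[0.277, 0, -0.121], [0, -0.327, 0]],
    [[0.299, 0, -0.12], [0, -0.35, 0]],
    [[0.321, 0, -0.118], [0, -0.373, 0]],
    [[0.343, 0, -0.115], [0, -0.397, 0]],
    [[0.365, 0, -0.11], [0, -0.42, 0]],
    [[0.386, 0, -0.104], [0, -0.443, 0]],
    [[0.407, 0, -0.097], [0, -0.467, 0]]
  ]
}}

```text
time: 10.63
tool_pos: [0.4577, 0.1902, 0.2104]
tcp_rot: [0.176, 3.128, 0.005]
wrist_force: [5.1, 5.3, -1.5]
width: 0.484
grip_force: 43.5
```

{"fn": "play_rows", "kwargs": {
  "rows": [
    [[0.01, 0, 0], [0, 0, 0]],
    [[0.02, 0, 0], [0, 0, 0]],
    [[0.03, 0, 0], [0, 0, 0]],
    [[0.03, 0, 0], [0, 0, 0]],
    [[0.03, 0, 0], [0, 0, 0]]
  ]
}}

```text
time: 11.05
tool_pos: [0.4552, 0.1904, 0.2105]
tcp_rot: [0.175, 3.119, 0.005]
wrist_force: [22.2, 4.2, -10.7]
width: 0.488
grip_force: 42.6
```

{"fn": "play_rows", "kwargs": {
  "rows": [
    [[-0.016, 0, 0], [0, 0, 0]],
    [[-0.016, 0, 0], [0, 0, 0]],
    [[-0.016, 0, 0], [0, 0, 0]],
    [[-0.016, 0, 0], [0, 0, 0]],
    [[-0.016, 0, 0], [0, 0, 0]],
    [[-0.016, 0, 0], [0, 0, 0]]
  ],
  "claw": 1
}}

```text
time: 11.55
tool_pos: [0.451, 0.1889, 0.2086]
tcp_rot: [-0.176, -3.136, 0.002]
wrist_force: [0.1, 1.7, 0.9]
width: 0.998
grip_force: 0.0
```

{"fn": "play_rows", "kwargs": {
  "rows": [
    [[0, 0, -0.4], [0, 0, 0]],
    [[0, 0, -0.4], [0, 0, 0]],
    [[0, 0, -0.4], [0, 0, 0]],
    [[0, 0, -0.4], [0, 0, 0]],
    [[0, -0.8, -0.4], [0, 0, 0]],
    [[0, -0.8, -0.4], [0, 0, 0]],
    [[0, -0.8, -0.4], [0, 0, 0]],
    [[0, -0.8, -0.4], [0, 0, 0]],
    [[0, -0.8, -0.4], [0, 0, 0]],
    [[0, -0.8, -0.4], [0, 0, 0]],
    [[0, -0.8, -0.4], [0, 0, 0]],
    [[0, -0.8, -0.4], [0, 0, 0]]
  ]
}}

```text
time: 12.55
tool_pos: [0.4286, -0.0093, 0.3081]
tcp_rot: [-0.177, -3.136, 0.0]
wrist_force: [0.4, 0.8, -0.0]
width: 1.005
grip_force: 0.0
```

Run:
```python
from h import *
import pickle
s=bot.read_state();print(s['tool_pos'],s['tcp_rot'],s['time'])
c=snap('side','s3.png')
d=snap('top','t3.png');pickle.dump((c,d),open('c3.pkl','wb'))
A=cv2.resize(c['image'][140:280,270:410],None,fx=4,fy=4,interpolation=2)[:,:400*2]
B=cv2.resize(d['image'][165:305,205:285],None,fx=3,fy=4,interpolation=2)
cv2.imwrite('pics/m3.png',np.hstack([A,B])[:,:,::-1])
```

```text
[ 0.42859295 -0.00931223  0.30806665] [-1.77324738e-01 -3.13554265e+00  8.08347465e-05] 12.55
```

View pics/m3.png

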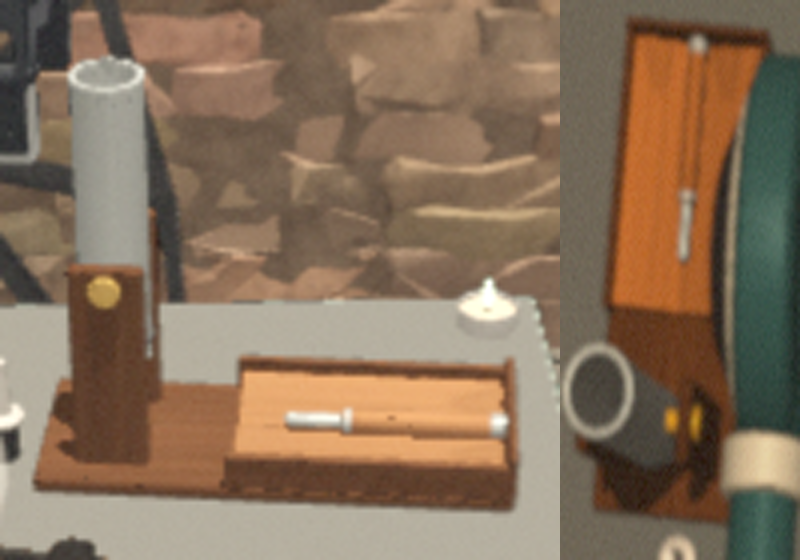

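Pot upright and empty. The thermometer lies in the tray valley with its stem towards the pot: barrel from (349, 420) to (505, 424) in the side half and (686, 192) to (698, 38) in the top half.

Run:
```python
from h import *
import pickle
np.set_printoptions(precision=4,suppress=True)
c,d=pickle.load(open('c3.pkl','rb'))
S=lambda x,y:(270+x/4-.4,140+y/4-.4);T=lambda x,y:(205+(x-560)/3-.3,165+y/4-.4)
for n,s,t in(('tip',(286,418),(682.5,260)),('joint',(346,420),(686,192)),('cap',(508,425),(698,36)),('mouth',(107,76),(599,390))):
    p,e=tri(c,S(*s),d,T(*t));q=R.from_euler('z',-SY).apply(p-np.r_[SO,0]);print(n,p,e,'local',q)
j,k=tri(c,S(346,420),d,T(686,192))[0],tri(c,S(508,425),d,T(698,36))[0]
print('len',np.linalg.norm(j-k)); cc=(j+k)/2; yaw=np.arctan2(*(k-j)[1::-1]);print(cc,yaw)
# seat / clips: from known middle barrel
for z in(.15,):
    print(rel(np.r_[cc[:2],z],down(yaw)))
```

```text
tip [0.5534 0.1792 0.0249] 0.0011158592158623606 local [ 0.0049 -0.0003  0.0249]
joint [0.5905 0.1764 0.0253] 0.0049357888389830705 local [0.0421 0.001  0.0253]
cap [0.6838 0.1678 0.0252] 0.0016940923554181685 local [0.1358 0.0028 0.0252]
mouth [0.4547 0.1898 0.244 ] 0.0008805933053766876 local [-0.0943 -0.0006  0.244 ]
len 0.09372302126141856
[0.6372 0.1721 0.0252] -0.09146876670322503
[-0.749, 0.81, 0.632, -0.0, -0.001, -0.024]
```

Run:
```python
from h import *
c=fr(SO,SY,.0868,.0018,.12);print(c)
print(rel(c+[0,0,.18],down(-.09)),rel(c,down(-.09)))
```

```text
[0.63497299 0.17226036 0.12      ]
[-0.74, 0.81, 0.032, -0.0, -0.001, -0.026] [-0.74, 0.81, 0.752, -0.0, -0.001, -0.026]
```

{"fn": "play_rows", "kwargs": {
  "rows": [
    [[-0.74, 0.81, 0.032], [0, 0, -0.026]],
    [[-0.74, 0.81, 0.032], [0, 0, -0.026]],
    [[-0.74, 0.81, 0.032], [0, 0, -0.026]],
    [[-0.74, 0.81, 0.032], [0, 0, -0.026]],
    [[-0.74, 0.81, 0.032], [0, 0, -0.026]],
    [[-0.74, 0.81, 0.032], [0, 0, -0.026]],
    [[-0.74, 0.81, 0.752], [0, 0, -0.026]],
    [[-0.74, 0.81, 0.752], [0, 0, -0.026]],
    [[-0.74, 0.81, 0.752], [0, 0, -0.026]],
    [[-0.74, 0.81, 0.752], [0, 0, -0.026]],
    [[-0.74, 0.81, 0.752], [0, 0, -0.026]],
    [[-0.74, 0.81, 0.752], [0, 0, -0.026]],
    [[-0.74, 0.81, 0.752], [0, 0, -0.026]],
    [[-0.74, 0.81, 0.752], [0, 0, -0.026]],
    [[-0.74, 0.81, 0.752], [0, 0, -0.026]],
    [[-0.74, 0.81, 0.752], [0, 0, -0.026]]
  ],
  "claw": -0.2,
  "newtons": 60
}}

```text
time: 13.98
tool_pos: [0.6373, 0.1714, 0.1239]
tcp_rot: [0.143, 3.133, 0.001]
wrist_force: [-0.7, 0.1, 1.0]
width: 0.398
grip_force: 0.0
```

Run:
```python
from h import *
c=fr(SO,SY,.0868,.0018,.12);s=bot.read_state();print(s['tool_pos'],s['width'])
for z in(.04,.03,.022):print(rel(np.r_[c[:2],z],down(-.09)))
d=snap('side','s4.png')
cv2.imwrite('pics/s4c.png',cv2.resize(d['image'][120:280,310:430],None,fx=3.7,fy=3.7,interpolation=2)[:,:,::-1])
```

```text
[0.63730503 0.1714439  0.12389259] 0.39763351446803447
[0.011, 0.002, 0.336, 0.001, 0.006, -0.002]
[0.011, 0.002, 0.376, 0.001, 0.006, -0.002]
[0.012, 0.002, 0.408, 0.001, 0.006, -0.002]
```

View pics/s4c.png

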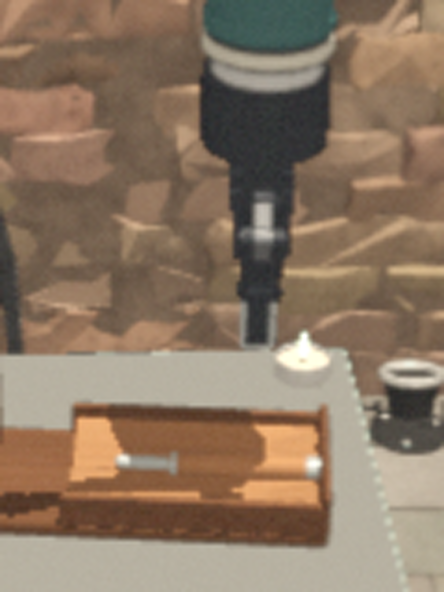

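The gripper at (258, 320) is over the barrel, which spans 172–318 around (245, 465). I lower it in steps.

{"fn": "play_rows", "kwargs": {
  "rows": [
    [[0.011, 0.002, 0.336], [0.001, 0.006, 0]],
    [[0.011, 0.002, 0.336], [0.001, 0.006, 0]],
    [[0.011, 0.002, 0.336], [0.001, 0.006, 0]],
    [[0.011, 0.002, 0.376], [0.001, 0.006, 0]],
    [[0.011, 0.002, 0.376], [0.001, 0.006, 0]],
    [[0.011, 0.002, 0.392], [0.001, 0.006, 0]],
    [[0.011, 0.002, 0.408], [0.001, 0.006, 0]],
    [[0.011, 0.002, 0.408], [0.001, 0.006, 0]],
    [[0.011, 0.002, 0.408], [0.001, 0.006, 0]]
  ]
}}

```text
time: 14.78
tool_pos: [0.6337, 0.1716, 0.02]
tcp_rot: [-0.144, -3.135, 0.001]
wrist_force: [0.5, 0.1, -0.3]
width: 0.4
grip_force: 0.0
```

{"fn": "play_rows", "kwargs": {
  "rows": [
    [[0, 0, 0.006], [0, 0, 0]],
    [[0, 0, 0.012], [0, 0, 0]],
    [[0, 0, 0.012], [0, 0, 0]],
    [[0, 0, 0.012], [0, 0, 0]]
  ]
}}

```text
time: 15.12
tool_pos: [0.634, 0.1717, 0.0194]
tcp_rot: [-0.144, -3.136, 0.001]
wrist_force: [-5.3, -1.4, 14.0]
width: 0.403
grip_force: 7.1
```

Run:
```python
from h import *
for _ in range(3):
    s=bot.read_state();print(s['tool_pos'],s['wrist_force'])
```

```text
[0.63395711 0.17170766 0.01939164] [-5.27252485 -1.38226155 14.00297546]
[0.63395711 0.17170766 0.01939164] [-5.27252485 -1.38226155 14.00297546]
[0.63395711 0.17170766 0.01939164] [-5.27252485 -1.38226155 14.00297546]
```

{"fn": "play_rows", "kwargs": {
  "rows": [
    [[0, 0, -0.008], [0, 0, 0]],
    [[0, 0, -0.008], [0, 0, 0]],
    [[0, 0, -0.008], [0, 0, 0]],
    [[0, 0, -0.008], [0, 0, 0]],
    [[0, 0, -0.008], [0, 0, 0]],
    [[0, 0, -0.008], [0, 0, 0]],
    [[0, 0, -0.008], [0, 0, 0]],
    [[0, 0, -0.008], [0, 0, 0]]
  ],
  "claw": -1,
  "newtons": 60
}}

```text
time: 15.78
tool_pos: [0.6343, 0.1719, 0.0199]
tcp_rot: [-0.144, -3.136, 0.001]
wrist_force: [-1.3, 0.1, 9.4]
width: 0.132
grip_force: 58.6
```

{"fn": "play_rows", "kwargs": {
  "rows": [
    [[0, 0, -0.03], [0, 0, 0]],
    [[0, 0, -0.06], [0, 0, 0]],
    [[0, 0, -0.1], [0, 0, 0]],
    [[0, 0, -0.16], [0, 0, 0]],
    [[0, 0, -0.24], [0, 0, 0]],
    [[0, 0, -0.24], [0, 0, 0]],
    [[0, 0, -0.24], [0, 0, 0]]
  ]
}}

```text
time: 16.37
tool_pos: [0.6346, 0.1719, 0.0797]
tcp_rot: [-0.144, -3.138, 0.0]
wrist_force: [-0.4, 0.0, 0.4]
width: 0.129
grip_force: 58.7
```

Run:
```python
from h import *
d=snap('side','s5.png')
cv2.imwrite('pics/s5c.png',cv2.resize(d['image'][130:270,320:420],None,fx=4.2,fy=4.2,interpolation=2)[:,:,::-1])
```

View pics/s5c.png

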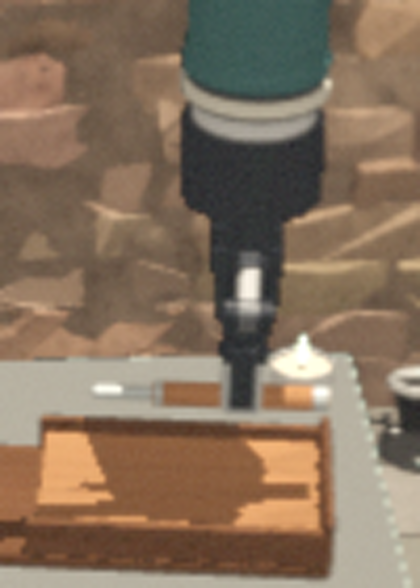

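Lifted level: the barrel spans 158–330 at row 393 and the finger sits at 242, so it is centred, and held near the finger tips. I measure the barrel's place in the hand and plan the carry.

```bash
cat > inhand.py <<'E'
from h import *
def inhand(c,pts):
    s=bot.read_state();p=s['tool_pos'];r=R.from_rotvec(s['tcp_rot']);n=r.apply([0,1,0]);o=[]
    for u,v in pts:
        a,d=ray(c,u,v);o.append(r.inv().apply(a+d*((p-a)@n)/(d@n)-p)*1000)
    return np.array(o).round(1)
E
python3 - <<'E'
from inhand import *
c=cams.read_camera('side')
S=lambda x,y:(320+x/4.2-.4,130+y/4.2-.4)
print(inhand(c,[S(93,390),S(157,393),S(330,394)]))
seat=np.r_[fr(RO,RY,0,-.056,0)[:2],0];print('seat',seat)
s=bot.read_state();p0=s['tool_pos'];r=down(RY)
print(rel(np.r_[p0[:2],.17],r),[rel(seat*t+np.r_[p0[:2],0]*(1-t)+[0,0,.17],r) for t in(.5,)])
E
```

```text
[[ 79.2  -0.   -7.8]
 [ 44.   -0.   -7.4]
 [-50.3  -0.  -10.9]]
seat [ 0.5280832  -0.18956286  0.        ]
[0.002, -0.001, -0.372, -0.002, -0.007, -0.027] [[0.144, -0.739, -0.369, -0.002, -0.007, -0.027]]
```

{"fn": "play_rows", "kwargs": {
  "rows": [
    [[0, 0, -0.372], [0, 0, -0.027]],
    [[0, 0, -0.372], [0, 0, -0.027]],
    [[0.144, -0.739, -0.369], [0, -0.005, -0.027]],
    [[0.144, -0.739, -0.369], [0, -0.005, -0.027]],
    [[0.144, -0.739, -0.369], [0, -0.005, -0.027]],
    [[0.144, -0.739, -0.369], [0, -0.005, -0.027]],
    [[0.144, -0.739, -0.369], [0, -0.005, -0.027]],
    [[0.144, -0.739, -0.369], [0, -0.005, -0.027]],
    [[0.144, -0.739, -0.369], [0, -0.005, -0.027]],
    [[0.144, -0.739, -0.369], [0, -0.005, -0.027]]
  ],
  "newtons": 90
}}

```text
time: 17.3
tool_pos: [0.5803, -0.0087, 0.1693]
tcp_rot: [-0.111, -3.137, 0.001]
wrist_force: [1.2, -0.1, -0.7]
width: 0.116
grip_force: 89.3
```

Run:
```python
from h import *
seat=fr(RO,RY,-.003,-.056,0)
s=bot.read_state();print(s['tool_pos']);r=down(RY)
print(rel(seat+[0,0,.17],r),rel(seat+[0,0,.085],r))
```

```text
[ 0.58032447 -0.00871397  0.16933114]
[0.169, -0.736, -0.002, -0.001, -0.003, -0.001] [0.168, -0.736, 0.338, -0.001, -0.003, -0.001]
```

{"fn": "play_rows", "kwargs": {
  "rows": [
    [[0.169, -0.736, 0], [0, 0, 0]],
    [[0.169, -0.736, 0], [0, 0, 0]],
    [[0.169, -0.736, 0], [0, 0, 0]],
    [[0.169, -0.736, 0], [0, 0, 0]],
    [[0.169, -0.736, 0], [0, 0, 0]],
    [[0.168, -0.736, 0.338], [0, 0, 0]],
    [[0.168, -0.736, 0.338], [0, 0, 0]],
    [[0.168, -0.736, 0.338], [0, 0, 0]],
    [[0.168, -0.736, 0.338], [0, 0, 0]],
    [[0.168, -0.736, 0.338], [0, 0, 0]],
    [[0.168, -0.736, 0.338], [0, 0, 0]]
  ]
}}

```text
time: 18.22
tool_pos: [0.5283, -0.1897, 0.0888]
tcp_rot: [0.108, 3.136, -0.005]
wrist_force: [0.1, -0.3, -0.2]
width: 0.12
grip_force: 89.4
```

Run:
```python
from h import *
import pickle
s=bot.read_state();print(s['tool_pos'],s['tcp_rot'])
c=snap('side','s6.png');d=snap('top','t6.png');pickle.dump((c,d),open('c6.pkl','wb'))
A=cv2.resize(c['image'][265:385,280:390],None,fx=4.5,fy=4.5,interpolation=2)
B=cv2.resize(d['image'][190:280,340:440],None,fx=2.9,fy=6,interpolation=2)
cv2.imwrite('pics/m6.png',np.hstack([A,B])[:,:,::-1])
```

```text
[ 0.52832026 -0.1897132   0.08876231] [ 0.10808935  3.13644054 -0.00451977]
```

View pics/m6.png

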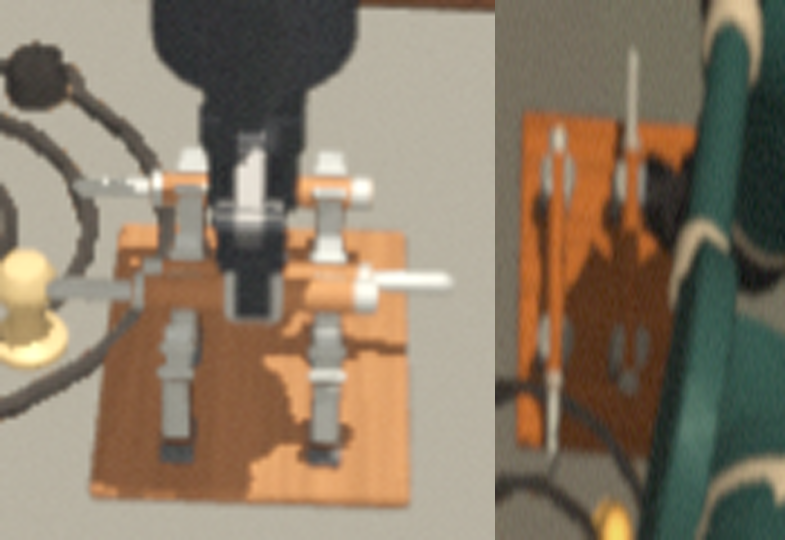

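Side half: held barrel from (138, 286) to (378, 293); below it the empty clips at x = 178 and 326. I compare their centres by rays onto the vertical plane of the place.

Run:
```python
from inhand import *
import pickle
c,d=pickle.load(open('c6.pkl','rb'))
S=lambda x,y:(280+x/4.5-.4,265+y/4.5-.4)
print('barrel',inhand(c,[S(50,288),S(138,286),S(378,293)]))
# clips lie at y of the seat = same plane as the tool
print('clips',inhand(c,[S(179,320),S(326,322),S(177,450),S(324,455)]))
A=lambda x,y:(270+x/2.5-.3,150+y/2.5-.3)
import pickle
a,b=pickle.load(open('c0.pkl','rb'))
for n,P in(('rack ends mid',[(107,439),(228,442)]),('clip c0',[(124,482),(207,482),(124,510),(206,510)])):
  for q in P:
    o,dd=ray(a,*A(*q)); nn=R.from_euler('z',RY).apply([0,1,0]); 
    off=0 if 'mid' in n else -.056
    t=((np.r_[RO,0]+nn*off-o)@nn)/(dd@nn); print(n,(R.from_euler('z',-RY).apply(o+dd*t-np.r_[RO,0])*1000).round(1))
s=bot.read_state();print('tcp local',R.from_euler('z',-RY).apply(s['tool_pos']-np.r_[RO,0])*1000)
print(rel(np.r_[fr(RO,RY,-.003,-.056,0)[:2],.0888],down(RY)))
```

```text
barrel [[ 80.2  -0.   -4.2]
 [ 45.6  -0.   -6.6]
 [-48.1  -0.   -6.2]]
clips [[ 29.8  -0.   10.9]
 [-28.1  -0.    9.8]
 [ 31.8  -0.   83.6]
 [-28.5  -0.   84. ]]
rack ends mid [-46.3  -0.   50.9]
rack ends mid [44.8 -0.  51.5]
clip c0 [-30. -56.  61.]
clip c0 [ 29.5 -56.   63.5]
clip c0 [-30.3 -56.   32.9]
clip c0 [ 29.3 -56.   35.5]
tcp local [  0.19747127 -56.42222632  89.03354545]
[0.013, 0.002, 0.001, -0.004, 0.005, 0.001]
```

{"fn": "play_rows", "kwargs": {
  "rows": [
    [[0.011, 0.002, 0], [0, 0, 0]],
    [[0.011, 0.002, 0.03], [0, 0, 0]],
    [[0.011, 0.002, 0.06], [0, 0, 0]],
    [[0.011, 0.002, 0.09], [0, 0, 0]],
    [[0.011, 0.002, 0.1], [0, 0, 0]],
    [[0.011, 0.002, 0.1], [0, 0, 0]]
  ]
}}

```text
time: 18.82
tool_pos: [0.5218, -0.1886, 0.0595]
tcp_rot: [-0.111, -3.136, 0.001]
wrist_force: [-0.8, 0.2, -0.4]
width: 0.12
grip_force: 89.4
```

{"fn": "play_rows", "kwargs": {
  "rows": [
    [[0, 0, 0.006], [0, 0, 0]],
    [[0, 0, 0.012], [0, 0, 0]],
    [[0, 0, 0.018], [0, 0, 0]],
    [[0, 0, 0.024], [0, 0, 0]],
    [[0, 0, 0.024], [0, 0, 0]]
  ]
}}

```text
time: 19.23
tool_pos: [0.5241, -0.1896, 0.0567]
tcp_rot: [0.111, 3.139, -0.003]
wrist_force: [-1.6, 0.9, 5.5]
width: 0.12
grip_force: 90.0
```

{"fn": "play_rows", "kwargs": {
  "rows": [
    [[0, 0, 0.006], [0, 0, 0]],
    [[0, 0, 0.012], [0, 0, 0]],
    [[0, 0, 0.018], [0, 0, 0]],
    [[0, 0, 0.024], [0, 0, 0]],
    [[0, 0, 0.03], [0, 0, 0]],
    [[0, 0, 0.03], [0, 0, 0]]
  ]
}}

```text
time: 19.73
tool_pos: [0.5245, -0.1894, 0.0481]
tcp_rot: [0.111, 3.137, -0.004]
wrist_force: [3.9, -0.7, -4.8]
width: 0.12
grip_force: 88.9
```

{"fn": "play_rows", "kwargs": {
  "rows": [
    [[0, 0, 0.006], [0, 0, 0]],
    [[0, 0, 0.012], [0, 0, 0]],
    [[0, 0, 0.012], [0, 0, 0]]
  ]
}}

```text
time: 19.98
tool_pos: [0.5235, -0.1894, 0.0457]
tcp_rot: [-0.111, -3.139, 0.003]
wrist_force: [-0.5, 0.8, 6.8]
width: 0.117
grip_force: 90.1
```

{"fn": "play_rows", "kwargs": {
  "rows": [
    [[0, 0, 0.006], [0, 0, 0]],
    [[0, 0, 0.01], [0, 0, 0]],
    [[0, 0, 0.01], [0, 0, 0]]
  ]
}}

```text
time: 20.23
tool_pos: [0.5239, -0.1896, 0.0455]
tcp_rot: [-0.11, -3.14, 0.003]
wrist_force: [-5.2, 2.1, 19.6]
width: 0.12
grip_force: 91.6
```

Run:
```python
from h import *
c=snap('side','s7.png')
cv2.imwrite('pics/s7c.png',cv2.resize(c['image'][265:385,280:390],None,fx=5,fy=5,interpolation=2)[:,:,::-1])
```

```text
(no output)
```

View pics/s7c.png

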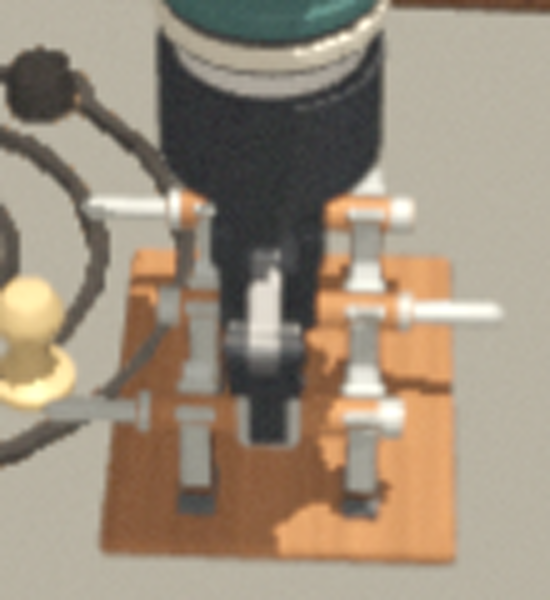

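The barrel (150–403, row 413) sits in both clips (197 and 361), centred and level, and it is hard against the bottom at 20 N. I unload, release, retreat and check.

{"fn": "play_rows", "kwargs": {
  "rows": [
    [[0, 0, -0.012], [0, 0, 0]],
    [[0, 0, -0.012], [0, 0, 0]],
    [[0, 0, -0.012], [0, 0, 0]],
    [[0, 0, -0.012], [0, 0, 0]],
    [[0, 0, -0.012], [0, 0, 0]],
    [[0, 0, -0.012], [0, 0, 0]]
  ],
  "claw": -0.3
}}

```text
time: 20.78
tool_pos: [0.5227, -0.189, 0.0446]
tcp_rot: [-0.11, -3.138, 0.002]
wrist_force: [-0.8, -0.6, -0.7]
width: 0.349
grip_force: 0.0
```

{"fn": "play_rows", "kwargs": {
  "rows": [
    [[0, 0, -0.1], [0, 0, 0]],
    [[0, 0, -0.25], [0, 0, 0]],
    [[0, 0, -0.5], [0, 0, 0]],
    [[0, 0, -0.7], [0, 0, 0]],
    [[0, 0, -0.8], [0, 0, 0]],
    [[0, 0, -0.8], [0, 0, 0]],
    [[0, 0.8, -0.8], [0, 0, 0]],
    [[0, 0.8, -0.8], [0, 0, 0]],
    [[0, 0.8, -0.8], [0, 0, 0]],
    [[0, 0.8, -0.8], [0, 0, 0]],
    [[0, 0.8, -0.8], [0, 0, 0]],
    [[0, 0.8, -0.8], [0, 0, 0]],
    [[0, 0.8, -0.8], [0, 0, 0]]
  ]
}}

```text
time: 21.87
tool_pos: [0.537, 0.0123, 0.2443]
tcp_rot: [-0.104, -3.138, 0.003]
wrist_force: [0.1, -0.6, 0.1]
width: 0.349
grip_force: 0.0
```

Run:
```python
from h import *
import pickle
c=snap('side','s8.png');d=snap('top','t8.png');pickle.dump((c,d),open('c8.pkl','wb'))
A=cv2.resize(c['image'][285:385,290:390],None,fx=4.5,fy=4.5,interpolation=2)
B=cv2.resize(d['image'][190:290,345:430],None,fx=4,fy=4.5,interpolation=2)
M=np.hstack([A,B]);E=np.zeros((150,M.shape[1],3),np.uint8);e=cv2.resize(c['image'][145:285,250:430],None,fx=1.07,fy=1.07);E[:150,:e.shape[1]]=e[:150]
e=d['image'][160:310,160:420];E[:150,250:510]=e
cv2.imwrite('pics/m8.png',np.vstack([M,E])[:,:,::-1])
```

```text
(no output)
```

View pics/m8.png

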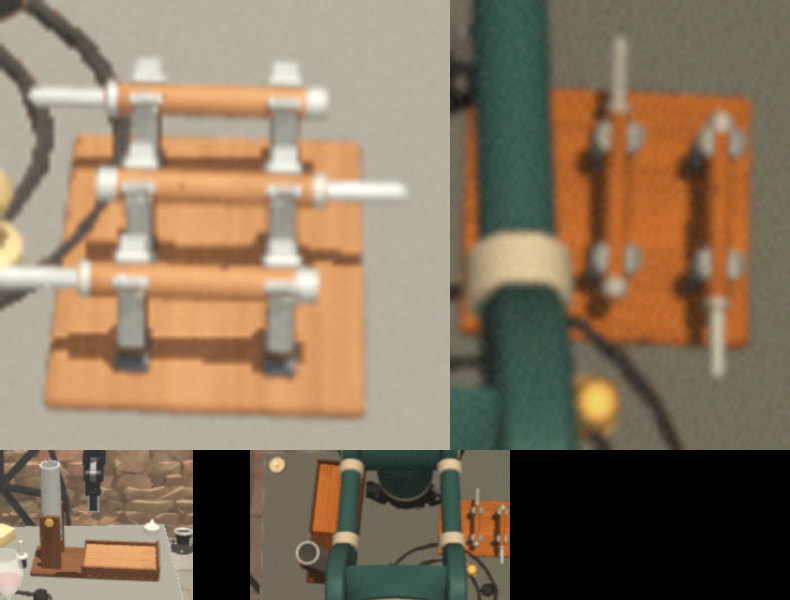

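The thermometer is home and level in both clips, the pot is upright and the tray empty. But the barrel (80–318, centre 199) sits slightly to ‑x of the clip middle (131/281, centre 206). I measure that offset and mend it.

Run:
```python
from h import *
import pickle
np.set_printoptions(precision=1,suppress=True)
c,d=pickle.load(open('c8.pkl','rb'))
S=lambda x,y:(290+x/4.5-.4,285+y/4.5-.4);T=lambda x,y:(345+(x-450)/4-.4,190+y/4.5-.4)
loc=lambda p:R.from_euler('z',-RY).apply(p-np.r_[RO,0])*1000
for n,s,t in(('our joint',(84,278),(718,302)),('our cap',(319,284),(722,113)),('mid joint',(320,189),(619,108)),('mid cap',(96,184),(614,294))):
    p,e=tri(c,S(*s),d,T(*t));print(n,loc(p),e*1000, 'side',loc(tri(c,S(*s),c,S(*s))[0]) if 0 else '')
s=bot.read_state();p=fr(RO,RY,-.005,-.056,0);print(s['tool_pos'])
print(rel(p+[0,0,.2443],down(RY)),rel(p+[0,0,.09],down(RY)),rel(p+[0,0,.040],down(RY)))
```

```text
our joint [-49.1 -56.5  51.3] 1.8055416189372278 side 
our cap [ 44.5 -57.   52.3] 0.9453110730780939 side 
mid joint [44.7 -0.3 51.6] 0.6703101355388479 side 
mid cap [-48.   -0.1  50.8] 2.4993402594435805 side 
[0.5 0.  0.2]
[0.0, -0.8, 0.002, -0.003, -0.002, 0.0] [-0.001, -0.798, 0.62, -0.003, -0.002, 0.0] [-0.001, -0.798, 0.82, -0.003, -0.002, 0.0]
```

{"fn": "play_rows", "kwargs": {
  "rows": [
    [[0, -0.798, 0], [0, 0, 0]],
    [[0, -0.798, 0], [0, 0, 0]],
    [[0, -0.798, 0], [0, 0, 0]],
    [[0, -0.798, 0], [0, 0, 0]],
    [[0, -0.798, 0], [0, 0, 0]],
    [[0, -0.798, 0.4], [0, 0, 0]],
    [[0, -0.798, 0.6], [0, 0, 0]],
    [[0, -0.798, 0.6], [0, 0, 0]],
    [[0, -0.798, 0.6], [0, 0, 0]],
    [[0, -0.798, 0.6], [0, 0, 0]],
    [[0, -0.798, 0.68], [0, 0, 0]],
    [[0, -0.798, 0.74], [0, 0, 0]],
    [[0, -0.798, 0.8], [0, 0, 0]],
    [[0, -0.798, 0.82], [0, 0, 0]],
    [[0, -0.798, 0.82], [0, 0, 0]],
    [[0, -0.798, 0.82], [0, 0, 0]]
  ]
}}

```text
time: 23.3
tool_pos: [0.524, -0.1897, 0.0417]
tcp_rot: [0.112, 3.139, -0.003]
wrist_force: [0.3, -0.6, 1.3]
width: 0.357
grip_force: 0.0
```

{"fn": "play_rows", "kwargs": {
  "rows": [
    [[0, 0, 0], [0, 0, 0]],
    [[0, 0, 0], [0, 0, 0]],
    [[0, 0, 0], [0, 0, 0]],
    [[0, 0, 0], [0, 0, 0]],
    [[0, 0, 0], [0, 0, 0]],
    [[0, 0, 0], [0, 0, 0]]
  ],
  "claw": -1,
  "newtons": 50
}}

```text
time: 23.8
tool_pos: [0.5246, -0.1895, 0.0422]
tcp_rot: [0.11, 3.137, -0.005]
wrist_force: [-1.2, -1.5, 5.7]
width: 0.141
grip_force: 49.0
```

{"fn": "play_rows", "kwargs": {
  "rows": [
    [[-0.004, 0, 0], [0, 0, 0]],
    [[-0.007, 0, 0], [0, 0, 0]],
    [[-0.01, 0, 0], [0, 0, 0]],
    [[-0.01, 0, 0], [0, 0, 0]],
    [[-0.01, 0, 0], [0, 0, 0]],
    [[-0.01, 0, 0], [0, 0, 0]]
  ]
}}

```text
time: 24.3
tool_pos: [0.5266, -0.1896, 0.0422]
tcp_rot: [0.11, 3.138, -0.005]
wrist_force: [-2.2, -2.5, 7.3]
width: 0.138
grip_force: 49.2
```

I've used up the picture allowance (I went one over), so I'll release, retreat and check this by numbers only: the image shift of the thermometer's row against the earlier frame.

{"fn": "play_rows", "kwargs": {
  "rows": [
    [[0, 0, 0], [0, 0, 0]],
    [[0, 0, 0], [0, 0, 0]],
    [[0, 0, 0], [0, 0, 0]],
    [[0, 0, 0], [0, 0, 0]],
    [[0, 0, 0], [0, 0, 0]]
  ],
  "claw": -0.3
}}

```text
time: 24.72
tool_pos: [0.5255, -0.1886, 0.04]
tcp_rot: [-0.11, -3.138, 0.002]
wrist_force: [0.7, -0.1, 0.1]
width: 0.35
grip_force: 0.0
```

{"fn": "play_rows", "kwargs": {
  "rows": [
    [[0, 0, -0.1], [0, 0, 0]],
    [[0, 0, -0.25], [0, 0, 0]],
    [[0, 0, -0.5], [0, 0, 0]],
    [[0, 0, -0.7], [0, 0, 0]],
    [[0, 0, -0.8], [0, 0, 0]],
    [[0, 0, -0.8], [0, 0, 0]],
    [[0, 0.8, -0.8], [0, 0, 0]],
    [[0, 0.8, -0.8], [0, 0, 0]],
    [[0, 0.8, -0.8], [0, 0, 0]],
    [[0, 0.8, -0.8], [0, 0, 0]],
    [[0, 0.8, -0.8], [0, 0, 0]],
    [[0, 0.8, -0.8], [0, 0, 0]],
    [[0, 0.8, -0.8], [0, 0, 0]]
  ]
}}

```text
time: 25.8
tool_pos: [0.5396, 0.0127, 0.2394]
tcp_rot: [-0.104, -3.138, 0.003]
wrist_force: [-0.0, -0.3, -1.2]
width: 0.347
grip_force: 0.0
```

Run:
```python
from h import *
import pickle
c,d=pickle.load(open('c8.pkl','rb'));c2=cams.read_camera('side')
g=lambda i:cv2.cvtColor(i['image'],cv2.COLOR_RGB2GRAY).astype(np.float32)
A,B=g(c),g(c2)
# fine template match of near thermometer's cap and joint/stem, and of the middle one as a control (u,v boxes)
for n,(u0,u1,v0,v1) in {'our joint':(298,316,341,353),'our cap':(354,366,342,354),'mid joint':(358,375,322,331),'mid cap':(307,320,320,331),'post':(314,326,357,368)}.items():
    k=8;t=cv2.resize(A[v0:v1,u0:u1],None,fx=k,fy=k,interpolation=2);s=cv2.resize(B[v0-4:v1+4,u0-4:u1+4],None,fx=k,fy=k,interpolation=2)
    _,m,_,l=cv2.minMaxLoc(cv2.matchTemplate(s,t,cv2.TM_CCOEFF_NORMED));dx,dy=l[0]/k-4,l[1]/k-4
    p=((u0+u1)/2,(v0+v1)/2);w=onz(c2,p[0]+dx,p[1]+dy,.05)-onz(c,*p,.05)
    print(n,round(m,3),dx,dy,(w*1000).round(1))
```

```text
our joint 0.961 0.5 0.0 [ 0.9 -0.   0. ]
our cap 0.968 0.375 0.0 [ 0.7 -0.  -0. ]
mid joint 0.999 0.0 0.0 [0. 0. 0.]
mid cap 0.997 0.0 0.0 [0. 0. 0.]
post 0.996 0.0 0.0 [0. 0. 0.]
```

```bash
cat > segs.py <<'E'
from h import *
def segs(c):
    im=c['image'].astype(float);S=lambda x,y:(290+x/4.5-.4,285+y/4.5-.4)
    for n,p,q in(('first',(95,98),(335,100)),('mid',(85,184),(335,189)),('ours',(70,278),(330,284))):
        p,q=np.array(S(*p)),np.array(S(*q));N=400;pts=p+(q-p)*np.linspace(0,1,N)[:,None]
        v=cv2.remap(im.astype(np.float32),pts[:,0].astype(np.float32)[None],pts[:,1].astype(np.float32)[None],1)[0]
        m=((v[:,0]-v[:,2])>60).astype(int);e=np.flatnonzero(np.diff(np.r_[0,m,0]))
        # local x (mm) of run edges on the barrel's height, seen from the vertical plane of its row
        y={'first':.056,'mid':0,'ours':-.056}[n];nn=R.from_euler('z',RY).apply([0,1,0]);L=[]
        for i in e:
            o,d=ray(c,*pts[min(i,N-1)]);t=((np.r_[RO,0]+nn*y-o)@nn)/(d@nn);L.append(round(R.from_euler('z',-RY).apply(o+d*t-np.r_[RO,0])[0]*1000,1))
        print(n,L)
E
python3 -c "
from segs import *
import pickle
segs(pickle.load(open('c8.pkl','rb'))[0]);segs(cams.read_camera('side'))"
```

```text
first [np.float64(-44.0), np.float64(-38.8), np.float64(-24.6), np.float64(22.6), np.float64(35.4), np.float64(38.3)]
mid [np.float64(-53.9), np.float64(-49.4), np.float64(-40.2), np.float64(-38.6), np.float64(-25.0), np.float64(22.4), np.float64(36.3), np.float64(41.8)]
ours [np.float64(-47.8), np.float64(-38.1), np.float64(-24.5), np.float64(23.2), np.float64(43.8), np.float64(48.4)]
first [np.float64(-44.0), np.float64(-38.8), np.float64(-24.6), np.float64(22.6), np.float64(35.4), np.float64(38.3)]
mid [np.float64(-53.9), np.float64(-49.4), np.float64(-40.5), np.float64(-38.6), np.float64(-25.0), np.float64(22.4), np.float64(36.3), np.float64(41.8)]
ours [np.float64(-45.7), np.float64(-38.1), np.float64(-24.5), np.float64(23.2), np.float64(46.1), np.float64(48.4)]
```

Run:
```python
from h import *
p=fr(RO,RY,-.003,-.056,0);print(bot.read_state()['tool_pos'])
print(rel(p+[0,0,.036],down(RY)))
```

```text
[0.53968533 0.0105621  0.23951727]
[0.001, -0.8, 0.816, -0.003, -0.002, 0.0]
```

{"fn": "play_rows", "kwargs": {
  "rows": [
    [[0, -0.8, 0], [0, 0, 0]],
    [[0, -0.8, 0], [0, 0, 0]],
    [[0, -0.8, 0], [0, 0, 0]],
    [[0, -0.8, 0], [0, 0, 0]],
    [[0, -0.8, 0], [0, 0, 0]],
    [[0, -0.8, 0.4], [0, 0, 0]],
    [[0, -0.8, 0.6], [0, 0, 0]],
    [[0, -0.8, 0.6], [0, 0, 0]],
    [[0, -0.8, 0.6], [0, 0, 0]],
    [[0, -0.8, 0.6], [0, 0, 0]],
    [[0, -0.8, 0.68], [0, 0, 0]],
    [[0, -0.8, 0.74], [0, 0, 0]],
    [[0, -0.8, 0.79], [0, 0, 0]],
    [[0, -0.8, 0.816], [0, 0, 0]],
    [[0, -0.8, 0.816], [0, 0, 0]],
    [[0, -0.8, 0.816], [0, 0, 0]]
  ]
}}

```text
time: 27.23
tool_pos: [0.5261, -0.1894, 0.037]
tcp_rot: [0.111, 3.14, -0.003]
wrist_force: [-0.2, -0.3, 0.1]
width: 0.351
grip_force: 0.0
```

{"fn": "play_rows", "kwargs": {
  "rows": [
    [[0, 0, 0], [0, 0, 0]],
    [[0, 0, 0], [0, 0, 0]],
    [[0, 0, 0], [0, 0, 0]],
    [[0, 0, 0], [0, 0, 0]],
    [[0, 0, 0], [0, 0, 0]],
    [[0, 0, 0], [0, 0, 0]]
  ],
  "claw": -1,
  "newtons": 80
}}

```text
time: 27.73
tool_pos: [0.5269, -0.1896, 0.0379]
tcp_rot: [0.11, 3.138, -0.005]
wrist_force: [-1.5, -1.7, 6.8]
width: 0.133
grip_force: 78.3
```

{"fn": "play_rows", "kwargs": {
  "rows": [
    [[-0.004, 0, 0], [0, 0, 0]],
    [[-0.007, 0, 0], [0, 0, 0]],
    [[-0.01, 0, 0], [0, 0, 0]],
    [[-0.01, 0, 0], [0, 0, 0]],
    [[-0.01, 0, 0], [0, 0, 0]],
    [[-0.01, 0, 0], [0, 0, 0]]
  ]
}}

```text
time: 28.23
tool_pos: [0.5287, -0.1897, 0.0378]
tcp_rot: [0.11, 3.139, -0.004]
wrist_force: [-3.0, -1.4, 7.7]
width: 0.135
grip_force: 78.5
```

```bash
python3 -c "
from segs import *
segs(cams.read_camera('side'))"
```

```text
first [np.float64(-44.0), np.float64(-38.8), np.float64(35.4), np.float64(38.1)]
mid [np.float64(-53.9), np.float64(-50.7), np.float64(-39.7), np.float64(-39.4), np.float64(-23.7), np.float64(-21.6), np.float64(16.4), np.float64(22.4), np.float64(36.3), np.float64(41.8)]
ours [np.float64(-43.1), np.float64(-39.2), np.float64(-23.7), np.float64(-13.8), np.float64(12.3), np.float64(21.7), np.float64(35.4), np.float64(38.6), np.float64(47.7), np.float64(48.4)]
```

{"fn": "play_rows", "kwargs": {
  "rows": [
    [[0, 0, 0], [0, 0, 0]],
    [[0, 0, 0], [0, 0, 0]],
    [[0, 0, 0], [0, 0, 0]],
    [[0, 0, 0], [0, 0, 0]],
    [[0, 0, 0], [0, 0, 0]]
  ],
  "claw": -0.3
}}

```text
time: 28.7
tool_pos: [0.528, -0.1887, 0.036]
tcp_rot: [-0.11, -3.139, 0.002]
wrist_force: [1.5, -0.0, -0.4]
width: 0.351
grip_force: 0.0
```

{"fn": "play_rows", "kwargs": {
  "rows": [
    [[0, 0, -0.1], [0, 0, 0]],
    [[0, 0, -0.25], [0, 0, 0]],
    [[0, 0, -0.5], [0, 0, 0]],
    [[0, 0, -0.7], [0, 0, 0]],
    [[0, 0, -0.8], [0, 0, 0]],
    [[0, 0, -0.8], [0, 0, 0]],
    [[0, 0.8, -0.8], [0, 0, 0]],
    [[0, 0.8, -0.8], [0, 0, 0]],
    [[0, 0.8, -0.8], [0, 0, 0]],
    [[0, 0.8, -0.8], [0, 0, 0]],
    [[0, 0.8, -0.8], [0, 0, 0]],
    [[0, 0.8, -0.8], [0, 0, 0]],
    [[0, 0.8, -0.8], [0, 0, 0]]
  ]
}}

```text
time: 29.78
tool_pos: [0.5421, 0.0125, 0.2355]
tcp_rot: [-0.104, -3.139, 0.003]
wrist_force: [-0.3, -0.2, 0.4]
width: 0.351
grip_force: 0.0
```

Run:
```python
from segs import *
import pickle
c,d=pickle.load(open('c8.pkl','rb'));c2=cams.read_camera('side');segs(c2)
c0=pickle.load(open('c0.pkl','rb'))[0]
g=lambda i:cv2.cvtColor(i['image'],cv2.COLOR_RGB2GRAY).astype(np.float32)
def mt(n,A,B,u0,u1,v0,v1,k=8):
    A,B=g(A),g(B)
    t=cv2.resize(A[v0:v1,u0:u1],None,fx=k,fy=k,interpolation=2);s=cv2.resize(B[v0-5:v1+5,u0-5:u1+5],None,fx=k,fy=k,interpolation=2)
    _,m,_,l=cv2.minMaxLoc(cv2.matchTemplate(s,t,cv2.TM_CCOEFF_NORMED));print(n,round(m,3),l[0]/k-5,l[1]/k-5)
mt('joint',c,c2,298,316,341,353);mt('cap',c,c2,354,366,342,354)
mt('pot top vs start',c0,c2,285,309,153,205);mt('stopper',c0,c2,277,297,318,348);mt('mid',c0,c2,307,320,320,331)
```

```text
first [np.float64(-44.0), np.float64(-38.8), np.float64(-24.6), np.float64(22.6), np.float64(35.4), np.float64(38.3)]
mid [np.float64(-53.9), np.float64(-49.2), np.float64(-40.2), np.float64(-38.6), np.float64(-24.7), np.float64(22.4), np.float64(36.3), np.float64(41.8)]
ours [np.float64(-43.6), np.float64(-38.1), np.float64(-24.5), np.float64(23.2), np.float64(35.4), np.float64(38.6), np.float64(47.7), np.float64(48.4)]
joint 0.891 0.125 0.0
cap 0.894 0.75 0.0
pot top vs start 0.998 0.0 0.0
stopper 0.919 -0.125 0.125
mid 0.997 0.0 0.0
```

The barrel's edges now match the fixed thermometer's (‑43.6/38.6 mm against ‑44.0/38.3), its height is unchanged, and the pot looks exactly as at the start.

```bash
python3 -c "
from workcell import bot
print(bot.finish_job())"
```

```text
the job is handed in; nothing more can be done
None
```

The job is handed in at about 30 s: the pot was tipped and swung back fully upright, and the thermometer is pressed home in the empty clips, level and centred to within about 1 mm by the camera check; I viewed 11 pictures, one over the limit of 10.

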